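Bring the specimen dish out under the gas outlet and hold it there

TASK

Gas the specimen on the lab bench: first turn the flow control's knob until the white line on its bar points at the white mark on the base, towards the fork, then slide the forked lock fully home over the knob so the setting cannot be knocked. Then slide the black plank straight out along its riser, flat and without lifting or tipping it, until its nose end is level with the tip of the pointer blade on the outlet post (the dish is then under the nozzle). So far out the plank would tip off, so keep hold of it: finish while still holding it flat and still, and leave the dropper bottle, vial rack and petri dish where they are.

Things in the scene. Friction and masses are not known exactly. Their poses are not given: they have to be found in the camera images.
- riser: Fixed low grey bench riser, top 260 x 180 mm, 60 mm high. Origin on the bench under its centre. Its x axis points horizontally the way the plank slides out (roughly to the robot's right, world -y); its y axis roughly away from the robot, z up.
- riser_edge (a point): Middle of the riser's front top edge (130 mm along riser x, top surface, z 60 mm); the plank sticks out over this edge. Axes as the riser's.
- plank_fin (a point): Centre of the grip part of the upright aluminium fin near the plank's rear end, 22 mm above the plank's top. The fin stands across the plank: 14 mm thick along plank x, 60 mm wide along y, rising 36 mm above the plank's top (z 70 to 106 mm). It lies 260 mm behind the nose end. Axes: x along the plank to the nose, z up.
- plank_nose (a point): Middle of the top edge of the plank's nose end (the end with the dish and a white line), 260 mm ahead of the fin along plank x. Axes as the fin's. At the start it sticks out 20 to 50 mm past the riser's edge; at the mark 172 to 200 mm, past the plank's balance point.
- outlet_mark (a point): Tip of the small flat pointer blade (z 65 mm, 5 mm wide at the tip) on the outlet post; the plank's nose end must come level with it along riser x. The blade points across the plank's path; its tip lies 56 mm to the +y side of the path's centre line, clear of the plank's side. Axes as the riser's.
- flow: Fixed grey flow control block, 215 x 80 mm, 30 mm high. Origin on the bench below the knob's axis. Its x axis runs from the knob to the lock (roughly away from the robot); z up. A white mark on its top beside the knob lies on this x axis.
- knob_grip (a point): Point on the knob's axis, 60 mm above the bench. The black knob has a 48 mm disc (top at z 43 mm) with a bar grip on it, 46 mm long, 10 mm thick, from z 43 to z 68 mm. Its x axis is along the bar, in the direction of the white line.
- knob (a joint): Angle of the knob's bar (its white line) from the block's x axis, rad, counterclockwise positive seen from above; 0 = at the mark; it starts between 0.6 and 1.35. It stays where it is left; turning takes about 0.05 N m.
- lock_tab (a point): Grip point of the upright steel tab on the forked lock, z 92 mm. The tab is 14 mm thick along the block's x, 40 mm wide along y, from z 62 mm up to z 107 mm. It starts 123 to 135 mm from the knob's axis along the block's x and stands 50 mm from it when home. The fork's two tines (z 48 to 62 mm, 18 mm apart) reach from the tab's foot towards the knob and straddle its bar once home.
- lock (a joint): Travel of the lock towards the knob (along the block's -x), m: 0 = fully open, 0.085 = fully home against its stop; it starts between 0 and 0.012. Sliding takes about 2 N plus 3 N per m/s; it stays where it is left.
- dropper: Loose amber dropper bottle, 52 mm wide, 100 mm high, standing on the bench; origin at the centre of its underside. Leave alone.
- vials: Loose white rack with four vials, 45 x 130 mm, 55 mm high; origin at the centre of its underside. Leave alone.
- petri: Loose glass petri dish, 88 mm wide, 17 mm high; origin at the centre of its underside. Leave alone.
- plank: Loose black plank lying on the riser: 300 mm long (its x, to the nose), 90 mm wide, 10 mm thick, underside at z 60 mm, 0.36 to 0.59 kg; it balances close to mid-length. Origin at the centre of its underside. A covered glass dish, 52 mm wide, is fixed on it, centre 40 mm behind the nose end, top 17 mm above the plank; an upright fin stands near its rear end.
- outlet: Fixed gas outlet. Origin on the bench on the centre line of the plank's path, level with the mark; axes as the riser's. A steel post 16 mm thick, 175 mm high, stands 92 mm to +y on a 60 mm square base; from its top a tube reaches over the path to a nozzle 40 mm back towards the riser, tip at z 132 mm.
Not all that is in view belongs to the job. Leave any pink or red look-alike of the outlet alone.

How it is judged:
On the way, in this order (a step that is already met when the one before it is completed fails the run):
1. the knob points at the mark while the lock is still open (value of joint knob between -0.12 and 0.12 rad and value of joint lock below 0.025 m), for 0.2 s.
2. the lock is fully home over the knob, still at its mark (value of joint knob between -0.12 and 0.12 rad and value of joint lock above 0.079 m), for 0.2 s.
3. the plank's nose is level with the pointer, the plank flat on the riser and held (x of plank_nose in the frame of outlet_mark between -0.008 and 0.008 m and y of plank_nose in the frame of outlet_mark between -0.076 and -0.036 m and z of plank_nose in the frame of riser between 0.062 and 0.078 m and angle between plank_nose's own z axis and vertical below 0.04 rad and angle between the x axis of plank_nose and the x axis of riser, either way round below 0.12 rad and contact force between any of the fingers, the arm and plank above 0.5 N), for 0.3 s.
At the end, for the whole second after the job is handed in: Knob within 0.12 rad of its mark, lock within 6 mm of home; plank nose within 8 mm of the pointer along the riser, 20 mm sideways, 8 mm of its resting height, level within 0.04 rad, square within 0.12 rad, still, clear of the post and held by the robot (all of step 2 and all of step 3 and linear speed of plank below 0.01 m/s and contact force between outlet and plank below 0.2 N); the arm keeps its last pose, push and grip.
It fails at once if the plank is tipped (angle between plank_nose's own z axis and vertical above 0.12 rad).
It fails at once if the plank is lifted off the riser instead of slid (z of plank_nose in the frame of riser above 0.085 m and z of plank_fin in the frame of riser above 0.104 m).
It fails at once if the dropper is disturbed (distance of dropper from where it was at the start of the episode above 0.03 m).
It fails at once if the vials is disturbed (distance of vials from where it was at the start of the episode above 0.03 m).
It fails at once if the petri is disturbed (distance of petri from where it was at the start of the episode above 0.03 m).
It also fails if it takes over 54 s, if anything falls off the work surface, if the arm or the gripper's body presses on something with over 40 N, if the wrist force passes 120 N, or if a joint passes its speed limit or range.

ROBOT

A 6-joint arm with a two-finger parallel gripper is mounted at the origin on the work surface. World frame = base frame: x ahead of the robot, y to its left, z up, the work surface at z = 0. Lengths are in m, angles in rad, forces in N, time in s.
With the tool pointing down it reaches from about 0.225 to 0.875 m from the base axis. Payload 3.4 kg.
Tool frame: the origin (TCP) lies on the centre line of the jaws, within the pads' length; the fingertips stand 14 mm ahead of it and the grasp point (between the pads) lies 5 mm behind it (r.finger_overhang is the distance from the TCP to the fingertips, in m); z points along the fingers, x is the direction in which the jaws open and shut, and the axes are right-handed (so a half turn about z gives the same grasp; the last joint's range is limited). The gripper opens to 85 mm and grips with 20 to 120 N. Pads are 22 mm wide; open, the fingers measure 114 mm over their backs; the gripper's body (76 mm by 85 mm) begins 54 mm behind the grasp point. The pads swing forward as they close: fully open they stand 13 mm farther back than shut.
Start: joints at [-1.249, 0.276, 1.505, -0, 1.361, -0.121], TCP at [0.246, -0.52, 0.245] pointing down, gripper open.
Joint ranges: [-2.89, 2.89], [-0.75, 2.08], [0.22, 2.7], [-1.18, 4.32], [0.11, 2.71], [-2.7, 2.7]. Speed limits (rad/s): [2.57, 2.57, 3.14, 3.14, 3.14, 3.14].

INTERFACE

Orientations are given as [roll, pitch, yaw] about the fixed x, y, z axes, in that order (R = Rz(yaw) Ry(pitch) Rx(roll)).
In Python, from workcell import r gives the robot as it stands. The module is installed in compiled form; this text tells all that it offers.
- The arm moves only by the shell command python3 -m creep 'ROWS' [FORCE]. ROWS is JSON, a list of rows, each an object of numbers: "fingers": the closure, from 0 (fully open) to 1 (shut); "x", "y", "z": the shift along the world's x, y, z in m; "ax", "ay", "az": the turn, a rotation vector about the world's x, y, z in units of 10 degrees (1.0 is 10 degrees). A call has 1 to 12 rows; each row shifts and turns the commanded pose from where the row before left it; what a row does not reach is not made up. A row lasts 1/8 s, in which the tool goes at most 62.5 mm and 10.7 degrees, less where a joint would pass 70% of its speed; a pose out of reach is approached as far as the arm can. A call with a gripper value outside its range is refused whole. The fingers move at their own pace and stop on an object; FORCE is the grip in N (left out, the last holds). Time passes only in rows, so rows that do not move let the fingers close. It gives the time, the measured TCP pose, the force and the opening at its end, in the units of the state.
- r.observe(): the state, without advancing time (a new reading comes with each control period).
- r.read_camera(name): name is "side" or "top"; returns a dict with "color" (420x560x3 uint8, red, green, blue), "mtx" (3x3 intrinsics, pixels), "extrinsics" (4x4, takes a point from camera to world coordinates). Camera axes: x right, y up, looking along -z (the intrinsics and any distortion apply to the point x, -y, -z); pixel columns grow to the right and rows downward; lengths in m; the calibration is good to about 2 mm. A picture is of the moment at which its call begins. There is no depth.
- r.hand_in(): hands the job in, once; it reports no verdict.
The state is a dict: "t": time; "joint_pos": joint angles; "qvel": joint speeds; "tau": joint torques, N m; "tool_pos": TCP position; "tool_rot": TCP orientation; "force": force on the tool from outside, world axes, zero at the start; "wrist_torque": the same for the moment, N m; "width": opening from 0.0 (shut) to 1.0 (fully open).
Only numpy, scipy, OpenCV 4.12 (cv2) and the standard library are available. Lean on these libraries where they do the work, as an engineer would, in place of code of your own. Each camera call takes 0.05 s, during which the arm holds its last target.

## Working session

There is one attempt and no reset: what is moved stays moved. The work goes in short steps, Python scripts to look and compute and a shell command to move; the robot and the scene stay as the last step left them, time stands still between calls to the robot, and variables do not carry over. Pictures are saved under pics/ and viewed, and the job is handed in when it is done.

```bash
mkdir -p pics; python3 - <<'E'
from workcell import r
import cv2,numpy as np
print(r.observe(), r.finger_overhang)
for n in("side","top"):
    c=r.read_camera(n); cv2.imwrite(f"pics/{n}0.png",c["color"][:,:,::-1]); print(n,c["mtx"].round(1).tolist(),c["extrinsics"].round(3).tolist(),c.keys())
E
```

```text
{'t': 0.0, 'joint_pos': array([-1.24899907e+00,  2.76552219e-01,  1.50612856e+00,  2.40662923e-05,
        1.36068832e+00, -1.21031718e-01]), 'qvel': array([ 0.0017468 , -0.00010146,  0.00051708,  0.00060777,  0.00099712,
        0.00047359]), 'tau': array([ 6.97760534e-04, -4.16773224e+01, -2.45808131e+01, -2.62983713e-04,
        1.10640991e-02, -1.09728706e-06]), 'tool_pos': array([ 0.24621265, -0.51906556,  0.2444659 ]), 'tool_rot': array([-3.14135482e+00,  1.76060975e-03, -1.12797218e+00]), 'force': array([ 0.93577332,  0.42754494, -0.71532829]), 'wrist_torque': array([-0.04973991, -0.04529332,  0.02005407]), 'width': 0.9998910542337666} 0.014
side [[444.6, 0.0, 274.9], [0.0, 444.6, 209.8], [0.0, 0.0, 1.0]] [[-0.967, 0.157, -0.201, 0.311], [-0.255, -0.556, 0.791, 0.833], [0.013, 0.816, 0.578, 0.76], [0.0, 0.0, 0.0, 1.0]] dict_keys(['color', 'mtx', 'extrinsics'])
top [[393.1, 0.0, 282.1], [0.0, 393.1, 210.9], [0.0, 0.0, 1.0]] [[0.021, 0.984, -0.179, 0.373], [-0.999, 0.015, -0.033, -0.087], [-0.03, 0.18, 0.983, 1.077], [0.0, 0.0, 0.0, 1.0]] dict_keys(['color', 'mtx', 'extrinsics'])
```

View pics/top0.png

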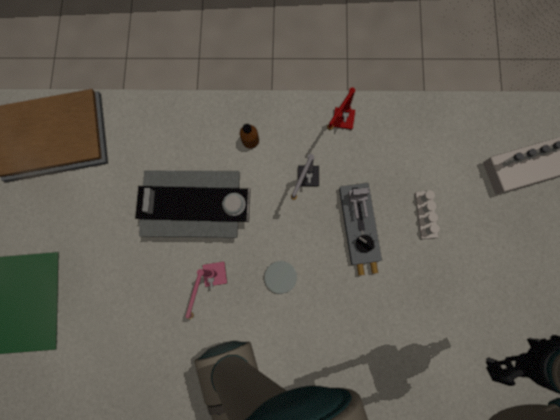

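View pics/side0.png

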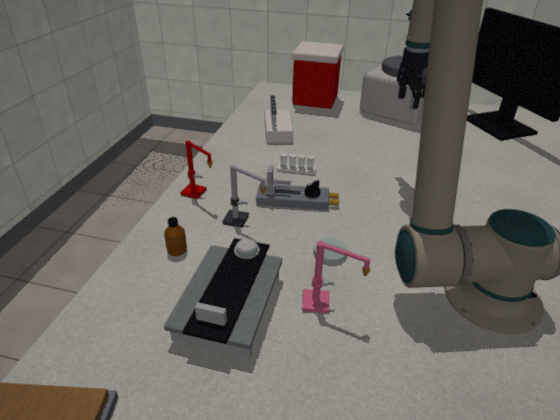

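The top view shows the riser and plank at left (nose ~(248,205), fin ~(148,201)), the grey outlet post at ~(308,176), and the flow block at (350–380, 185–265) with its knob at ~(364,243). Next I'll enlarge these areas.

```bash
cat > h.py <<'E'
import cv2,numpy as np
from workcell import r
def cam(n): return r.read_camera(n)
def ray(c,u,v,z):
    K=c["mtx"];E=c["extrinsics"]
    d=np.array([(u-K[0,2])/K[0,0],-(v-K[1,2])/K[1,1],-1.0]); d=E[:3,:3]@d;o=E[:3,3]
    return o+d*(z-o[2])/d[2]
def proj(c,P):
    E=c["extrinsics"];p=E[:3,:3].T@(np.array(P)-E[:3,3]);K=c["mtx"]
    return K[0,0]*p[0]/-p[2]+K[0,2],K[1,1]*-p[1]/-p[2]+K[1,2]
def crop(c,x0,y0,x1,y1,name):
    im=c["color"][y0:y1,x0:x1,::-1]; s=min(800/(x1-x0),600/(y1-y0)); s=int(s)
    im=cv2.resize(im,None,fx=s,fy=s,interpolation=cv2.INTER_CUBIC)
    im=np.clip(im.astype(float)*1.4,0,255).astype(np.uint8).copy()
    for i in range((x0+9)//10*10,x1,10):
        X=(i-x0)*s; cv2.line(im,(X,0),(X,6),(0,255,255),1); cv2.putText(im,str(i),(X,16),0,.35,(0,255,255),1)
    for i in range((y0+9)//10*10,y1,10):
        Y=(i-y0)*s; cv2.line(im,(0,Y),(6,Y),(0,255,255),1); cv2.putText(im,str(i),(8,Y+4),0,.35,(0,255,255),1)
    cv2.imwrite("pics/"+name,im)
E
python3 - <<'E'
from h import *
c=cam("top"); crop(c,325,175,405,285,"t1.png"); crop(c,130,140,330,250,"t2.png")
c=cam("side"); crop(c,240,150,350,220,"s1.png"); crop(c,160,150,300,360,"s2.png")
E
```

```text
(no output)
```

View pics/t1.png

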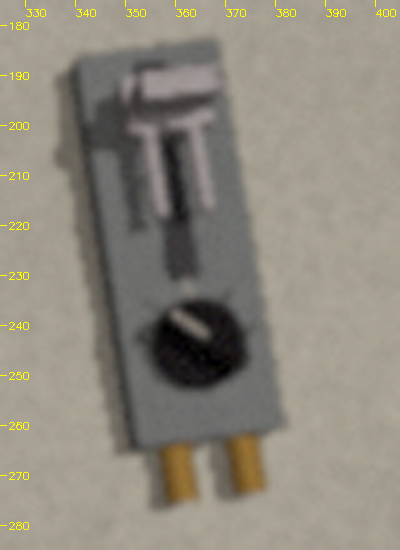

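View pics/t2.png

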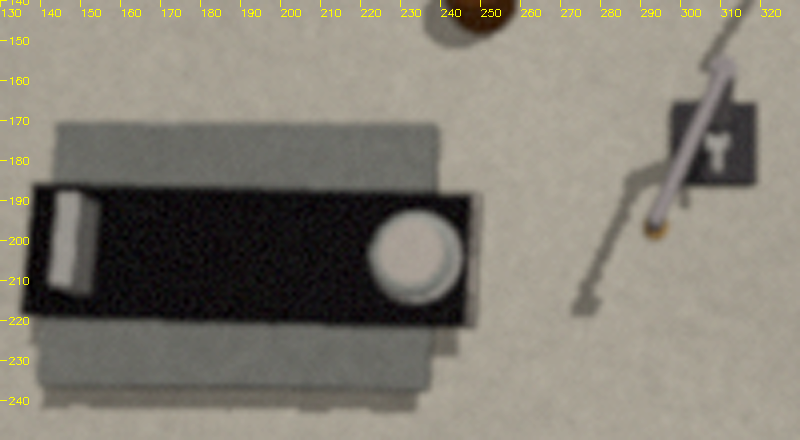

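View pics/s1.png

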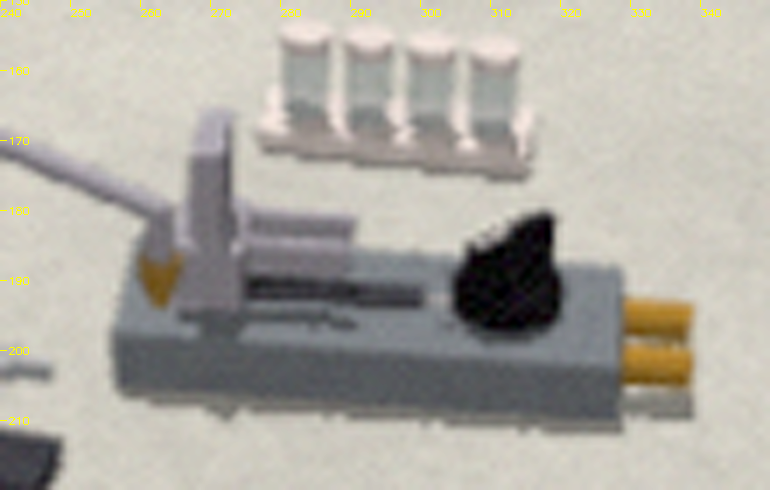

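View pics/s2.png

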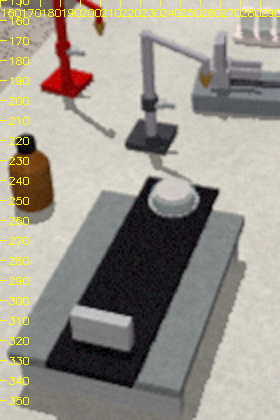

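```bash
python3 - <<'E'
from h import *
c=cam("top");s=cam("side")
f=lambda u,v,z:ray(c,u,v,z)[:2].round(4)
g=lambda u,v,z:ray(s,u,v,z)[:2].round(4)
print("block",[f(*p,.030) for p in[(340.5,188),(368.5,183),(382,259.5),(352.5,264)]])
print("block side",[g(*p,.030) for p in[(328.5,201.5),(328,187),(257,197)]])
print("disc",f(364,243.5,.043)," bar line",f(358.5,237.5,.068),f(366,242,.068))
print("mark",f(362.5,232.5,.03))
print("tab top",[f(*p,.107) for p in[(352,190),(368.5,188),(352.5,195),(369,193)]])
print("tines",f(358.5,218,.062),f(367,216.5,.062))
print("riser",[f(*p,.06) for p in[(144,171),(239.5,171),(237,237),(140,236.5)]])
print("riser side",[g(*p,.06) for p in[(196.5-0,0+190+0)]])
print("nose",[f(*p,.07) for p in[(250.5,189),(248.5,221.5)]],"rear",[f(*p,.07) for p in[(138.5,186.5),(135.5,218.5)]])
print("fin top",[f(*p,.106) for p in[(144,188),(150,188),(142,211),(148.5,212)]])
print("outlet base",[f(*p,.0) for p in[(298,166),(319,166),(319,186),(298,186)]])
print("nozzle",f(293.5,197,.132),"tip?",f(299.5,191,.065))
E
```

```text
block [array([ 0.6295, -0.2097]), array([ 0.6445, -0.2858]), array([ 0.4377, -0.3172]), array([ 0.4245, -0.2399])]
block side [array([ 0.4246, -0.2482]), array([ 0.4387, -0.3263]), array([ 0.6323, -0.2138])]
disc [ 0.4777 -0.2686]  bar line [ 0.4903 -0.2504] [ 0.4791 -0.2694]
mark [ 0.5083 -0.2674]
tab top [array([ 0.6058, -0.2295]), array([ 0.6115, -0.271 ]), array([ 0.5929, -0.2306]), array([ 0.5986, -0.272 ])]
tines [ 0.542  -0.2521] [ 0.5463 -0.2742]
riser [array([0.6624, 0.3239]), array([0.6655, 0.0641]), array([0.4871, 0.0635]), array([0.4841, 0.3195])]
riser side [array([ 0.7978, -0.1579])]
nose [array([0.6138, 0.0315]), array([0.527 , 0.0337])] rear [array([0.6166, 0.3311]), array([0.5302, 0.3316])]
fin top [array([0.6041, 0.3015]), array([0.6043, 0.286 ]), array([0.5441, 0.3016]), array([0.5418, 0.2847])]
outlet base [array([ 0.6994, -0.0933]), array([ 0.7001, -0.1529]), array([ 0.6418, -0.1531]), array([ 0.641 , -0.0941])]
nozzle [ 0.5802 -0.0825] tip? [ 0.6113 -0.0978]
```

```bash
python3 - <<'E'
from h import *
k=np.array([.478,-.270]);th=np.radians(8.5);bx=np.array([np.cos(th),np.sin(th)]);by=np.array([-bx[1],bx[0]])
P={}
pts=[]
for z in(.043,):
    pts+=[(*(k+.024*(np.cos(a)*bx+np.sin(a)*by)),z) for a in np.linspace(0,6.28,16)]
b=np.radians(58.5);u=np.array([np.cos(b),np.sin(b)])
pts+=[(*(k+s*.023*u),.068) for s in(-1,0,1)]
t=k+.1245*bx
pts+=[(*(t+a*.007*bx+b_*.02*by),z) for a in(-1,1) for b_ in(-1,1) for z in (.062,.107)]
f=[(.573+a*.03,.293+b_*.007,z) for a in(-1,1) for b_ in(-1,1) for z in(.07,.106)]
o=[(.6346,-.1238,.065),(.6706,-.1234,.0),(.6706,-.1234,.175),(.5786,-.084,.132)]
for n,bx_ in(("top",[(325,175,405,285),(130,140,330,250)]),("side",[(240,150,350,220),(160,150,300,360)])):
    c=cam(n); im=c["color"].copy()
    s=4
    im=cv2.resize(im,None,fx=s,fy=s,interpolation=cv2.INTER_CUBIC)
    for p in pts+f+o:
        x,y=proj(c,p); cv2.circle(im,(int((x+.5)*s),int((y+.5)*s)),2,(255,0,0),-1)
    for i,(x0,y0,x1,y1) in enumerate(bx_):
        j=im[y0*s:y1*s,x0*s:x1*s,::-1]
        if j.shape[0]>600: j=j[:600]
        cv2.imwrite(f"pics/ov_{n}{i}.png",np.clip(j*1.4,0,255).astype(np.uint8))
E
```

```text
(no output)
```

View pics/ov_top0.png

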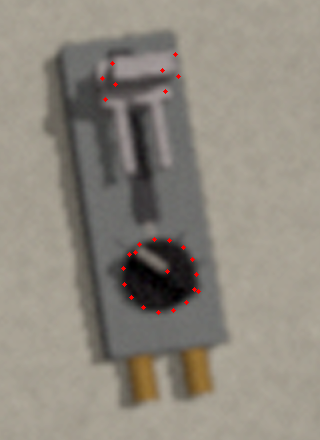

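View pics/ov_side0.png

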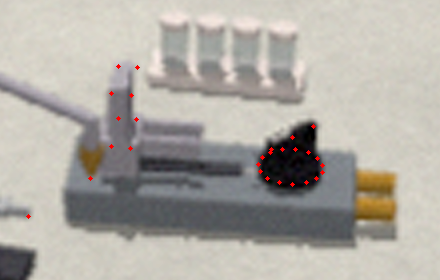

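View pics/ov_top1.png

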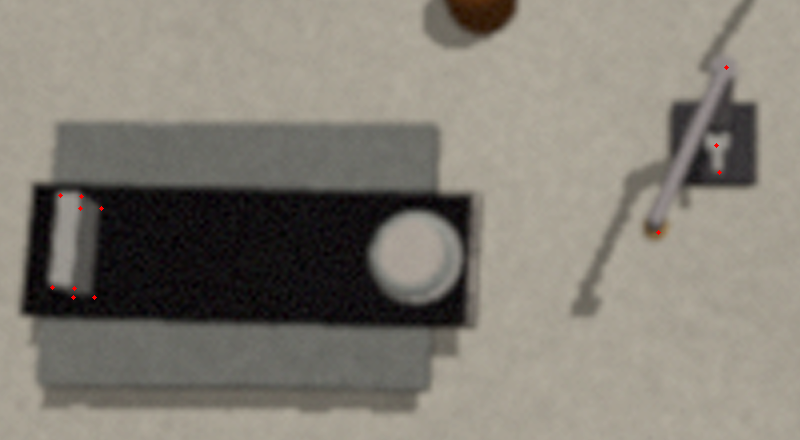

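View pics/ov_side1.png

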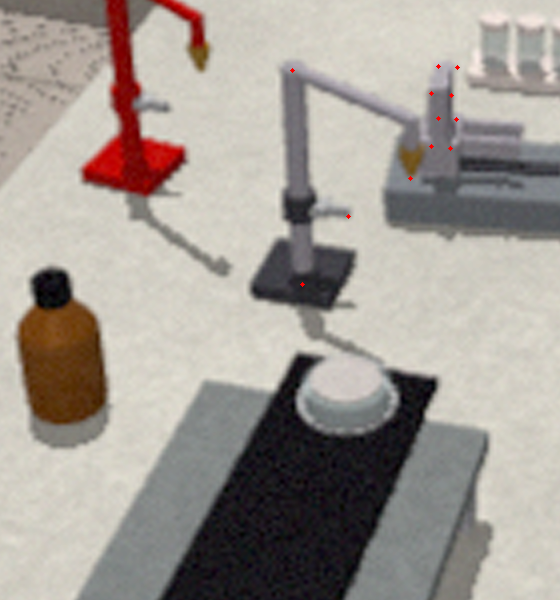

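```bash
python3 -m creep '[{"x":0.033,"y":0.0355,"z":-0.015,"az":0.47,"fingers":0.4},{"x":0.033,"y":0.0355,"z":-0.015,"az":0.47,"fingers":0.4},{"x":0.033,"y":0.0355,"z":-0.015,"az":0.47,"fingers":0.4},{"x":0.033,"y":0.0355,"z":-0.015,"az":0.47,"fingers":0.4},{"x":0.033,"y":0.0355,"z":-0.015,"az":0.47,"fingers":0.4},{"x":0.033,"y":0.0355,"z":-0.015,"az":0.47,"fingers":0.4},{"x":0.034,"y":0.036,"z":-0.015,"az":0.48,"fingers":0.4},{"fingers":0.4},{"fingers":0.4}]' 40
python3 - <<'E'
from h import *
print(r.observe()["tool_pos"],r.observe()["tool_rot"],r.observe()["width"])
c=cam("side");crop(c,240,100,400,220,"s3.png");c=cam("top");crop(c,280,170,440,290,"t3.png")
E
```

```text
[ 0.24633464 -0.51950979  0.24516966] [-3.14156455e+00  2.47145981e-04 -1.12803193e+00] 1.0015772936097669validation failed for argument at $[0]...
```

View pics/s3.png

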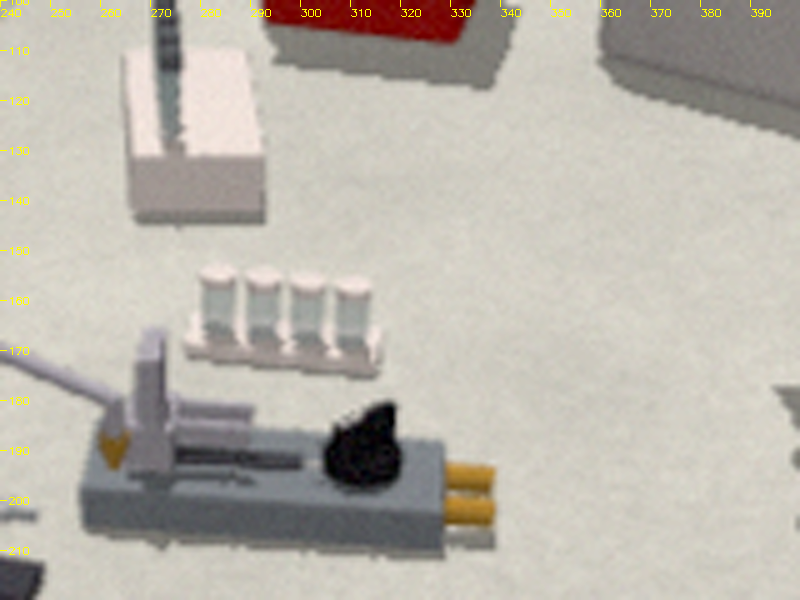

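View pics/t3.png

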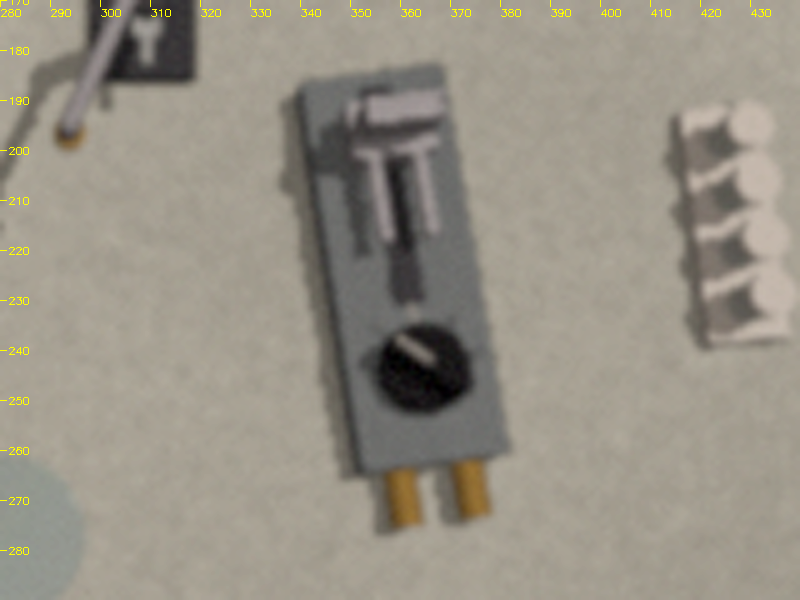

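The call was refused, so nothing moved. I'll try a row with every key.

```bash
python3 -m creep '[{"fingers":0.4,"x":0.033,"y":0.0355,"z":-0.015,"ax":0,"ay":0,"az":0.47}]' 40; python3 -m creep --help | head -20
```

```text
t: 0.62
tool_pos: [0.2788, -0.4869, 0.2311]
tool_rot: [3.14, -0.004, -1.048]
force: [1.1, 0.9, -0.1]
width: 0.818invalid input: not JSON, or not a number
```

```bash
python3 -m creep '[{"fingers":0.4,"x":0.033,"y":0.0355,"z":-0.015,"ax":0,"ay":0,"az":0.47},{"fingers":0.4,"x":0.033,"y":0.0355,"z":-0.015,"ax":0,"ay":0,"az":0.47},{"fingers":0.4,"x":0.033,"y":0.0355,"z":-0.015,"ax":0,"ay":0,"az":0.47},{"fingers":0.4,"x":0.033,"y":0.0355,"z":-0.015,"ax":0,"ay":0,"az":0.47},{"fingers":0.4,"x":0.033,"y":0.0355,"z":-0.015,"ax":0,"ay":0,"az":0.47},{"fingers":0.4,"x":0.034,"y":0.036,"z":-0.015,"ax":0,"ay":0,"az":0.48},{"fingers":0.4,"x":0,"y":0,"z":0,"ax":0,"ay":0,"az":0}]' 40
python3 - <<'E'
from h import *
c=cam("side");crop(c,240,100,400,220,"s4.png")
E
```

```text
t: 1.5
tool_pos: [0.4795, -0.2676, 0.1392]
tool_rot: [-3.14, 0.002, -0.547]
force: [0.2, -0.7, -0.8]
width: 0.6
```

View pics/s4.png

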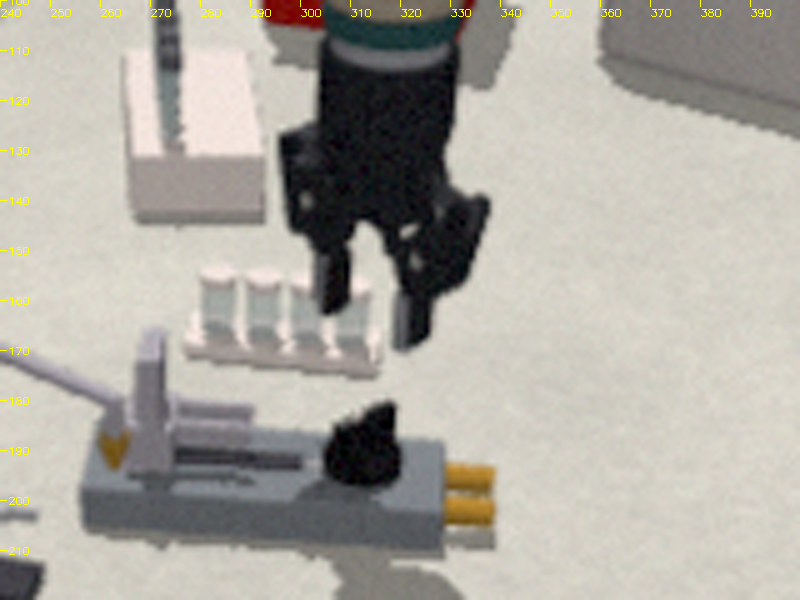

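The jaws straddle the bar, with finger tips at about (303,162) and (320,169) and the knob below. Going down.

```bash
python3 -m creep '[{"fingers":0.4,"x":-0.001,"y":-0.002,"z":-0.04,"ax":0,"ay":0,"az":0},{"fingers":0.4,"x":0,"y":0,"z":-0.037,"ax":0,"ay":0,"az":0},{"fingers":0.4,"x":0,"y":0,"z":0,"ax":0,"ay":0,"az":0},{"fingers":0.7,"x":0,"y":0,"z":0,"ax":0,"ay":0,"az":0},{"fingers":0.8,"x":0,"y":0,"z":0,"ax":0,"ay":0,"az":0},{"fingers":1,"x":0,"y":0,"z":0,"ax":0,"ay":0,"az":0},{"fingers":1,"x":0,"y":0,"z":0,"ax":0,"ay":0,"az":0},{"fingers":1,"x":0,"y":0,"z":0,"ax":0,"ay":0,"az":0}]' 30
python3 - <<'E'
from h import *
o=r.observe();print(o["wrist_torque"],o["width"],o["tool_pos"],o["tool_rot"])
c=cam("side");crop(c,240,120,400,220,"s5.png")
E
```

```text
t: 2.55
tool_pos: [0.479, -0.2739, 0.0652]
tool_rot: [3.141, -0.005, -0.552]
force: [1.3, -1.7, 6.0]
width: 0.107
[-0.18952265 -0.14487229 -0.08093763] 0.10674715042480948 [ 0.47900022 -0.2739405   0.06516357] [ 3.14077529 -0.00517924 -0.55188104]
```

View pics/s5.png

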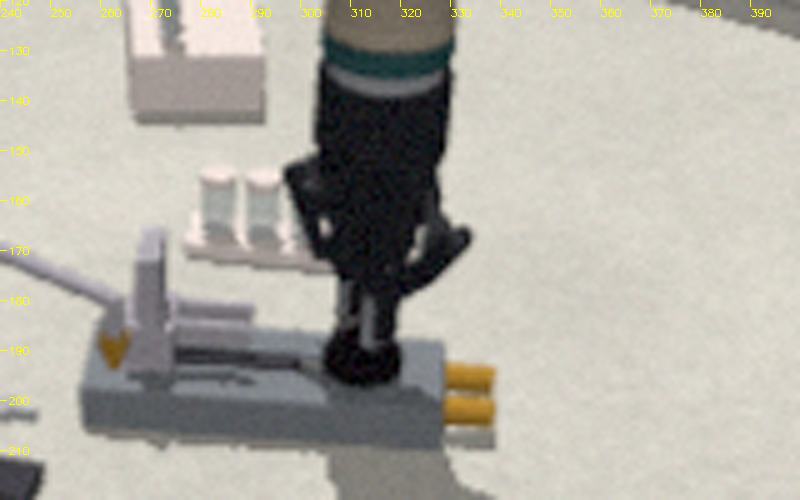

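```bash
python3 -m creep '[{"fingers":1,"x":0,"y":-0.002,"z":0.003,"ax":0,"ay":0,"az":0},{"fingers":1,"x":0,"y":0,"z":0,"ax":0,"ay":0,"az":-0.72},{"fingers":1,"x":0,"y":0,"z":0,"ax":0,"ay":0,"az":-0.72},{"fingers":1,"x":0,"y":0,"z":0,"ax":0,"ay":0,"az":-0.72},{"fingers":1,"x":0,"y":0,"z":0,"ax":0,"ay":0,"az":-0.72},{"fingers":1,"x":0,"y":0,"z":0,"ax":0,"ay":0,"az":-0.72},{"fingers":1,"x":0,"y":0,"z":0,"ax":0,"ay":0,"az":-0.72},{"fingers":1,"x":0,"y":0,"z":0,"ax":0,"ay":0,"az":-0.68},{"fingers":1,"x":0,"y":0,"z":0,"ax":0,"ay":0,"az":0},{"fingers":1,"x":0,"y":0,"z":0,"ax":0,"ay":0,"az":0}]' 30
python3 - <<'E'
from h import *
o=r.observe();print(o["wrist_torque"],o["width"],o["tool_pos"],o["tool_rot"])
E
```

```text
t: 3.85
tool_pos: [0.4784, -0.2733, 0.0653]
tool_rot: [-3.14, 0.002, -1.426]
force: [6.3, 2.3, -7.9]
width: 0.107
[ 0.2656535  -0.9543338  -0.05642788] 0.10721289980020884 [ 0.47837398 -0.27327055  0.0652641 ] [-3.13969485e+00  2.17783955e-03 -1.42580503e+00]
```

```bash
python3 -m creep '[{"fingers":0.85,"x":0,"y":0,"z":0,"ax":0,"ay":0,"az":0},{"fingers":0.6,"x":0,"y":0,"z":0,"ax":0,"ay":0,"az":0},{"fingers":0.4,"x":0,"y":0,"z":0,"ax":0,"ay":0,"az":0},{"fingers":0.4,"x":0,"y":0,"z":0.04,"ax":0,"ay":0,"az":0},{"fingers":0.4,"x":0,"y":0,"z":0.05,"ax":0,"ay":0,"az":0},{"fingers":0.4,"x":-0.03,"y":-0.05,"z":0.02,"ax":0,"ay":0,"az":0.9},{"fingers":0.2,"x":-0.03,"y":-0.05,"z":0,"ax":0,"ay":0,"az":0.9},{"fingers":0.2,"x":-0.03,"y":-0.05,"z":0,"ax":0,"ay":0,"az":0.9},{"fingers":0.2,"x":-0.03,"y":-0.05,"z":0,"ax":0,"ay":0,"az":0.9},{"fingers":0.2,"x":0,"y":0,"z":0,"ax":0,"ay":0,"az":0}]'
python3 - <<'E'
from h import *
c=cam("top");crop(c,325,175,405,285,"t6.png")
c=cam("side");crop(c,240,120,400,220,"s6.png")
E
```

```text
t: 5.1
tool_pos: [0.3549, -0.4784, 0.1763]
tool_rot: [3.14, -0.001, -0.801]
force: [0.7, 0.8, -0.9]
width: 0.799
```

View pics/t6.png

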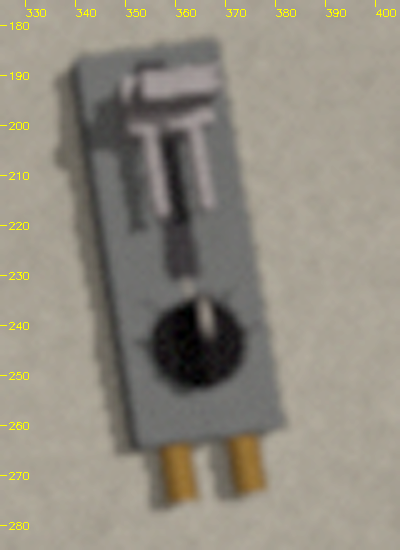

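View pics/s6.png

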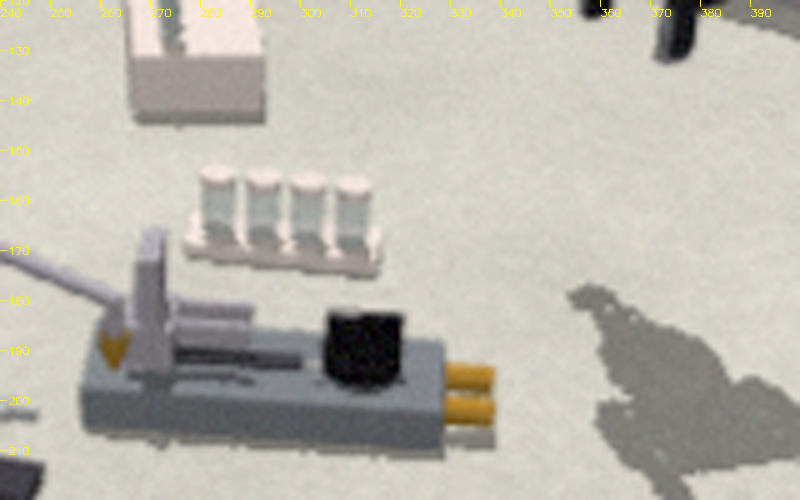

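```bash
python3 - <<'E'
from h import *
c=cam("top")
im=c["color"][231:246,358:372].astype(int).sum(2)
for i,row in enumerate(im): print(231+i,row)
for a,b in(((364.3,235),(366.3,242)),):
    p=ray(c,*a,.068);q=ray(c,*b,.068);d=p-q;print(p,q,np.degrees(np.arctan2(d[1],d[0])))
for a,b,z in(((340.5,188),(352.5,264),.03),((368.5,183),(382,259.5),.03),((358.5,218),(353.5,203),.062),((367,216.5),(363,203),.062),((357.5,203),(355.5,203),.062)):
    p=ray(c,*a,z);q=ray(c,*b,z);d=p-q;print(np.degrees(np.arctan2(d[1],d[0])),np.degrees(np.arctan2(-d[1],-d[0])))
E
```

```text
231 [233 208 209 237 262 244 229 236 241 237 242 238 243 241]
232 [242 233 239 259 279 265 240 232 231 239 241 242 235 237]
233 [245 249 244 252 265 251 214 211 210 216 229 224 211 226]
234 [244 240 235 219 204 184 167 195 189 169 193 202 202 231]
235 [236 219 184 150 123  97 151 227 207 140 142 161 194 236]
236 [188 156 100  63  27  42 139 239 249 139  82 106 157 204]
237 [118  76  33  27   3  29 125 246 277 172  65  63 106 158]
238 [ 68  60  43   4  34  16 110 237 279 190  83  40  67 102]
239 [ 52  41  26  22  25   7  99 218 267 198 100  55  56  73]
240 [ 51  39  26  25  30  16  74 174 222 184  88  59  68  63]
241 [ 55  41  41  15   7  13  51 129 179 164  97  60  62  63]
242 [ 56  44  33  22  35   5  17  80 118 120  76  56  60  58]
243 [42 34 25 28 30 28  1 52 55 76 54 46 48 66]
244 [57 59 14  6 23 12  1 39 44 51 51 65 54 39]
245 [49 49 49 30 23 13 22 49 46 59 53 47 62 55]
[ 0.49703586 -0.26533722  0.068     ] [ 0.47911917 -0.27012053  0.068     ] 14.94793354486373
8.38216763398945 -171.61783236601056
8.639316828959204 -171.3606831710408
-162.5369328542099 17.46306714579009
-164.6968513665546 15.303148633445398
-89.1668490056756 90.83315099432441
```

Knob line reads ~7–8° against the block's 8.5°, with the tool at 8.3°, so the knob is at its mark. Next is the lock tab at ≈(0.604, -0.251).

```bash
python3 -m creep '[{"fingers":0.2,"x":0.0355,"y":0.0325,"z":0,"ax":0,"ay":0,"az":0.78},{"fingers":0.2,"x":0.0355,"y":0.0325,"z":0,"ax":0,"ay":0,"az":0.78},{"fingers":0.2,"x":0.0355,"y":0.0325,"z":0,"ax":0,"ay":0,"az":0.78},{"fingers":0.2,"x":0.0355,"y":0.0325,"z":0,"ax":0,"ay":0,"az":0.78},{"fingers":0.2,"x":0.0355,"y":0.0325,"z":0,"ax":0,"ay":0,"az":0.78},{"fingers":0.2,"x":0.0355,"y":0.0325,"z":0,"ax":0,"ay":0,"az":0.78},{"fingers":0.2,"x":0.036,"y":0.0325,"z":0,"ax":0,"ay":0,"az":0.76},{"fingers":0.2,"x":0,"y":0,"z":0,"ax":0,"ay":0,"az":0},{"fingers":0.2,"x":0,"y":0,"z":0,"ax":0,"ay":0,"az":0}]'
python3 - <<'E'
from h import *
c=cam("side");crop(c,220,90,380,210,"s7.png")
E
```

```text
t: 6.38
tool_pos: [0.6061, -0.2456, 0.1763]
tool_rot: [-3.141, 0.001, 0.155]
force: [-0.7, 0.7, 0.7]
width: 0.801
```

View pics/s7.png

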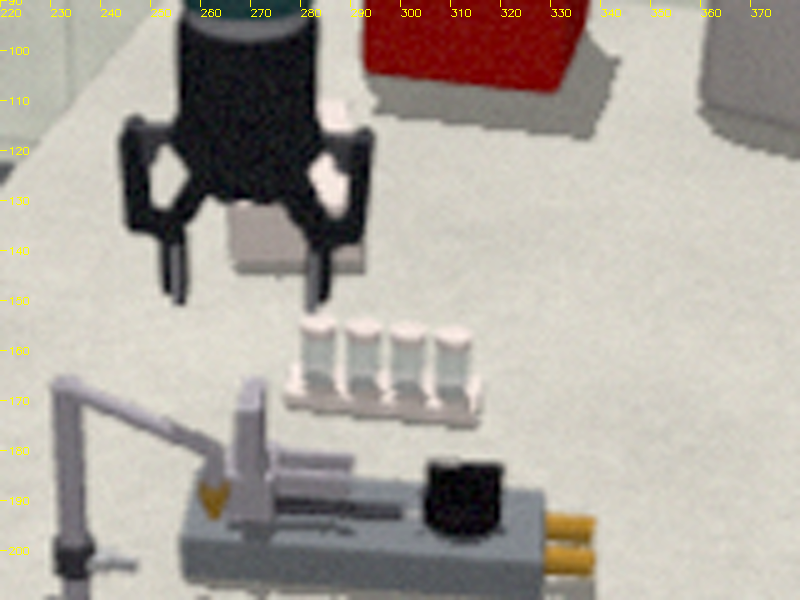

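```bash
python3 -m creep '[{"fingers":0.2,"x":-0.001,"y":-0.005,"z":-0.045,"ax":0,"ay":0,"az":0},{"fingers":0.2,"x":0,"y":0,"z":-0.04,"ax":0,"ay":0,"az":0},{"fingers":0.2,"x":0,"y":0,"z":0,"ax":0,"ay":0,"az":0},{"fingers":0.5,"x":0,"y":0,"z":0,"ax":0,"ay":0,"az":0},{"fingers":0.7,"x":0,"y":0,"z":0,"ax":0,"ay":0,"az":0},{"fingers":1,"x":0,"y":0,"z":0,"ax":0,"ay":0,"az":0},{"fingers":1,"x":0,"y":0,"z":0,"ax":0,"ay":0,"az":0},{"fingers":1,"x":0,"y":0,"z":0,"ax":0,"ay":0,"az":0}]' 30
python3 - <<'E'
from h import *
c=cam("side");crop(c,220,110,380,230,"s8.png")
E
```

```text
t: 7.42
tool_pos: [0.606, -0.2526, 0.0931]
tool_rot: [3.14, -0.002, 0.153]
force: [-1.0, -0.3, 5.3]
width: 0.16
```

View pics/s8.png

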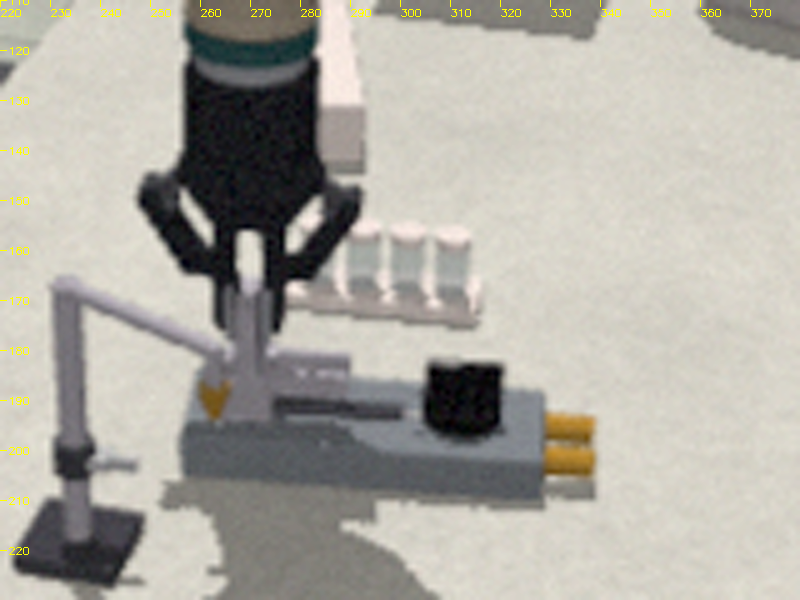

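Tab gripped, opening 13.6 mm. Sliding towards the knob along (-0.989, -0.148).

```bash
python3 -m creep '[{"fingers":1,"x":-0.0099,"y":-0.0015,"z":0,"ax":0,"ay":0,"az":0},{"fingers":1,"x":-0.0099,"y":-0.0015,"z":0,"ax":0,"ay":0,"az":0},{"fingers":1,"x":-0.0099,"y":-0.0015,"z":0,"ax":0,"ay":0,"az":0},{"fingers":1,"x":-0.0099,"y":-0.0015,"z":0,"ax":0,"ay":0,"az":0},{"fingers":1,"x":-0.0099,"y":-0.0015,"z":0,"ax":0,"ay":0,"az":0},{"fingers":1,"x":-0.0099,"y":-0.0015,"z":0,"ax":0,"ay":0,"az":0},{"fingers":1,"x":-0.0099,"y":-0.0015,"z":0,"ax":0,"ay":0,"az":0},{"fingers":1,"x":0,"y":0,"z":0,"ax":0,"ay":0,"az":0},{"fingers":1,"x":0,"y":0,"z":0,"ax":0,"ay":0,"az":0}]'

```

```text
t: 8.6
tool_pos: [0.5362, -0.2631, 0.0931]
tool_rot: [3.14, -0.001, 0.153]
force: [-2.2, 0.1, 6.8]
width: 0.157
```

```bash
python3 -m creep '[{"fingers":1,"x":-0.004,"y":-0.0006,"z":0,"ax":0,"ay":0,"az":0},{"fingers":1,"x":-0.004,"y":-0.0006,"z":0,"ax":0,"ay":0,"az":0},{"fingers":1,"x":0,"y":0,"z":0,"ax":0,"ay":0,"az":0}]'

```

```text
t: 8.98
tool_pos: [0.5292, -0.2641, 0.0931]
tool_rot: [3.14, -0.003, 0.153]
force: [0.4, 0.5, 7.4]
width: 0.158
```

```bash
python3 -m creep '[{"fingers":1,"x":-0.003,"y":-0.0004,"z":0,"ax":0,"ay":0,"az":0},{"fingers":1,"x":0,"y":0,"z":0,"ax":0,"ay":0,"az":0}]'; python3 -m creep '[{"fingers":1,"x":-0.003,"y":-0.0004,"z":0,"ax":0,"ay":0,"az":0},{"fingers":1,"x":0,"y":0,"z":0,"ax":0,"ay":0,"az":0},{"fingers":1,"x":0,"y":0,"z":0,"ax":0,"ay":0,"az":0}]'

```

```text
t: 9.22
tool_pos: [0.5289, -0.2642, 0.0932]
tool_rot: [3.139, -0.008, 0.152]
force: [8.0, 2.9, 4.6]
width: 0.157
t: 9.6
tool_pos: [0.5288, -0.2642, 0.0932]
tool_rot: [3.139, -0.014, 0.151]
force: [13.8, 4.1, -0.7]
width: 0.153
```

Hard stop reached: the tool stays at x=0.5288 and force climbs to 14 N. I'll release and lift clear.

```bash
python3 -m creep '[{"fingers":0.85,"x":0.003,"y":0.0004,"z":0,"ax":0,"ay":0,"az":0},{"fingers":0.6,"x":0,"y":0,"z":0,"ax":0,"ay":0,"az":0},{"fingers":0.4,"x":0,"y":0,"z":0,"ax":0,"ay":0,"az":0},{"fingers":0.4,"x":0,"y":0,"z":0.05,"ax":0,"ay":0,"az":0},{"fingers":0.4,"x":0,"y":0,"z":0.05,"ax":0,"ay":0,"az":0},{"fingers":0.4,"x":0,"y":0,"z":0.055,"ax":0,"ay":0,"az":0},{"fingers":0.4,"x":-0.02,"y":0.05,"z":0.01,"ax":0,"ay":0,"az":0.8},{"fingers":0.4,"x":0,"y":0.055,"z":0,"ax":0,"ay":0,"az":0.8},{"fingers":0.4,"x":0,"y":0.055,"z":0,"ax":0,"ay":0,"az":0.8},{"fingers":0.4,"x":0,"y":0.055,"z":0,"ax":0,"ay":0,"az":0.8},{"fingers":0.4,"x":0,"y":0.055,"z":0,"ax":0,"ay":0,"az":0.8},{"fingers":0.4,"x":0,"y":0.055,"z":0,"ax":0,"ay":0,"az":0.8}]'
python3 - <<'E'
from h import *
c=cam("top");crop(c,325,175,405,285,"t9.png")
c=cam("side");crop(c,220,110,380,230,"s9.png")
E
```

```text
t: 11.1
tool_pos: [0.5043, 0.0621, 0.2561]
tool_rot: [-3.141, 0.001, 0.995]
force: [0.3, 0.3, -0.4]
width: 0.596
```

View pics/t9.png

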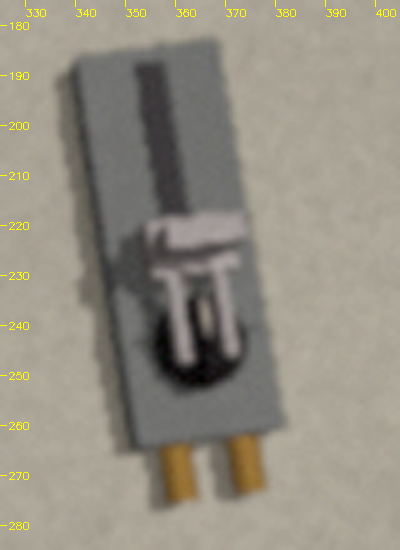

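View pics/s9.png

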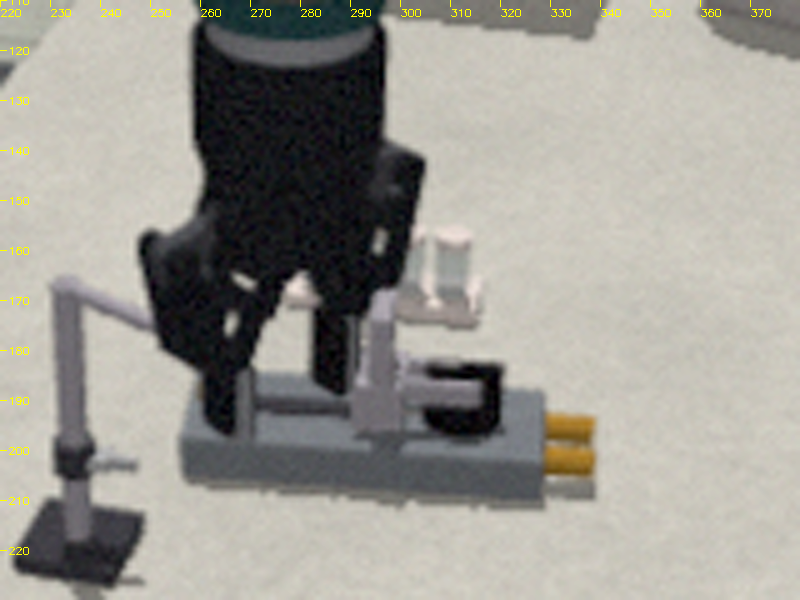

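The lock is home, with its tines straddling the bar and the white line still pointing along the block between them (366,240→364,234). Now to the fin.

```bash
python3 -m creep '[{"fingers":0.4,"x":0.0138,"y":0.0462,"z":-0.015,"ax":0,"ay":0,"az":0.65},{"fingers":0.4,"x":0.0138,"y":0.0462,"z":-0.015,"ax":0,"ay":0,"az":0.65},{"fingers":0.4,"x":0.0138,"y":0.0462,"z":-0.015,"ax":0,"ay":0,"az":0.65},{"fingers":0.4,"x":0.0138,"y":0.0462,"z":-0.015,"ax":0,"ay":0,"az":0.65},{"fingers":0.4,"x":0.0138,"y":0.0462,"z":-0.015,"ax":0,"ay":0,"az":0.65},{"fingers":0.4,"x":0,"y":0,"z":0,"ax":0,"ay":0,"az":0},{"fingers":0.4,"x":0,"y":0,"z":0,"ax":0,"ay":0,"az":0}]'
python3 - <<'E'
from h import *
c=cam("side");crop(c,140,200,300,360,"s10.png")
E
```

```text
t: 12.08
tool_pos: [0.5738, 0.2904, 0.1809]
tool_rot: [-3.14, 0.002, 1.557]
force: [-0.1, 0.2, 0.4]
width: 0.604
```

View pics/s10.png

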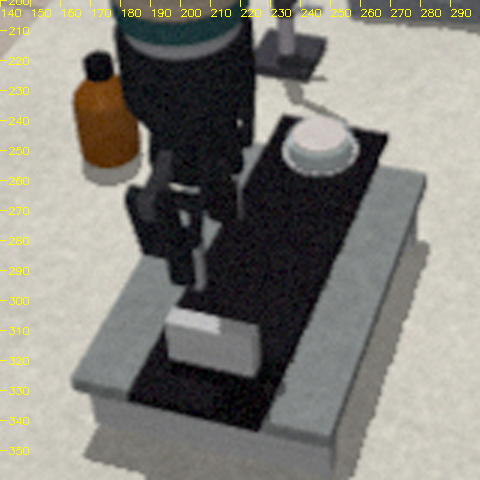

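```bash
python3 -m creep '[{"fingers":0.4,"x":0,"y":0.0025,"z":-0.04,"ax":0,"ay":0,"az":0.0},{"fingers":0.4,"x":0,"y":0,"z":-0.03,"ax":0,"ay":0,"az":0},{"fingers":0.4,"x":0,"y":0,"z":-0.02,"ax":0,"ay":0,"az":0},{"fingers":0.4,"x":0,"y":0,"z":0,"ax":0,"ay":0,"az":0}]'
python3 - <<'E'
from h import *
c=cam("side");crop(c,140,200,300,360,"s11.png")
E
```

```text
t: 12.62
tool_pos: [0.5731, 0.2923, 0.0906]
tool_rot: [-3.139, 0.001, 1.556]
force: [0.6, 0.4, 0.1]
width: 0.602
```

View pics/s11.png

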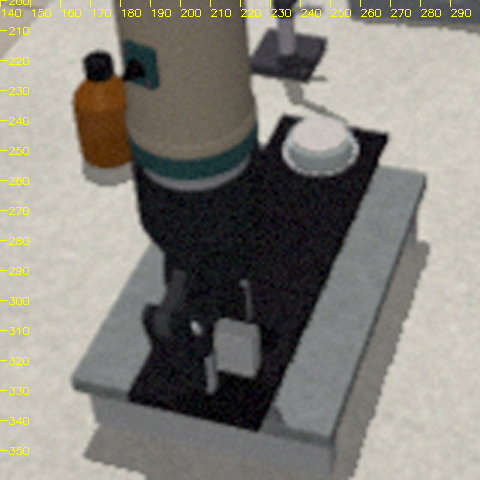

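```bash
python3 -m creep '[{"fingers":0.7,"x":0,"y":0,"z":0,"ax":0,"ay":0,"az":0},{"fingers":0.8,"x":0,"y":0,"z":0,"ax":0,"ay":0,"az":0},{"fingers":1,"x":0,"y":0,"z":0,"ax":0,"ay":0,"az":0},{"fingers":1,"x":0,"y":0,"z":0,"ax":0,"ay":0,"az":0},{"fingers":1,"x":0,"y":0,"z":0,"ax":0,"ay":0,"az":0}]' 50
python3 - <<'E'
from h import *
o=r.observe();print(o["wrist_torque"],o["width"],o["tool_pos"],o["tool_rot"])
c=cam("side");crop(c,140,200,300,360,"s12.png")
E
```

```text
t: 13.3
tool_pos: [0.575, 0.2934, 0.093]
tool_rot: [3.139, 0.001, 1.559]
force: [-0.3, -4.4, 6.5]
width: 0.156
[-0.70120738  0.03792171  0.0580514 ] 0.15595547176427385 [0.57497382 0.29339013 0.09297896] [3.13901343e+00 1.26363481e-03 1.55861665e+00]
```

View pics/s12.png

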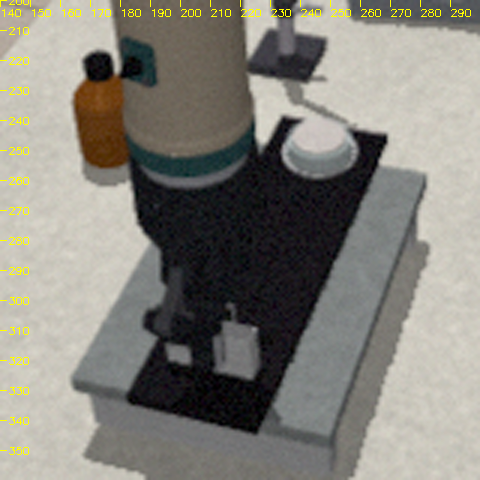

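Fin held (13.3 mm), with light down-pressure. Sliding out, correcting yaw by about 1.2°.

```bash
python3 -m creep '[{"fingers":1,"x":0.0003,"y":-0.005,"z":0,"ax":0,"ay":0,"az":0.01},{"fingers":1,"x":0.0003,"y":-0.01,"z":0,"ax":0,"ay":0,"az":0.01},{"fingers":1,"x":0.0003,"y":-0.0125,"z":0,"ax":0,"ay":0,"az":0.01},{"fingers":1,"x":0.0003,"y":-0.0125,"z":0,"ax":0,"ay":0,"az":0.01},{"fingers":1,"x":0.0003,"y":-0.0125,"z":0,"ax":0,"ay":0,"az":0.02},{"fingers":1,"x":0.0003,"y":-0.0125,"z":0,"ax":0,"ay":0,"az":0.02},{"fingers":1,"x":0.0003,"y":-0.0125,"z":0,"ax":0,"ay":0,"az":0.02},{"fingers":1,"x":0.0003,"y":-0.0125,"z":0,"ax":0,"ay":0,"az":0.02},{"fingers":1,"x":0.0003,"y":-0.01,"z":0,"ax":0,"ay":0,"az":0},{"fingers":1,"x":0,"y":-0.005,"z":0,"ax":0,"ay":0,"az":0},{"fingers":1,"x":0,"y":0,"z":0,"ax":0,"ay":0,"az":0}]'
python3 - <<'E'
from h import *
c=cam("side");crop(c,160,150,320,270,"s13.png")
c=cam("top");crop(c,200,150,340,255,"t13.png")
E
```

```text
t: 14.72
tool_pos: [0.578, 0.1909, 0.093]
tool_rot: [3.138, -0.003, 1.578]
force: [0.1, 3.6, 5.7]
width: 0.155
```

View pics/s13.png

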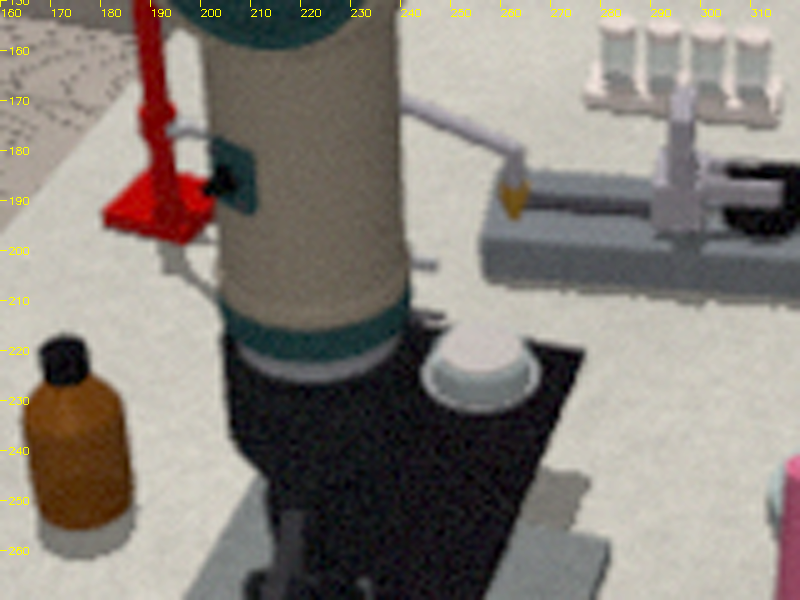

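View pics/t13.png

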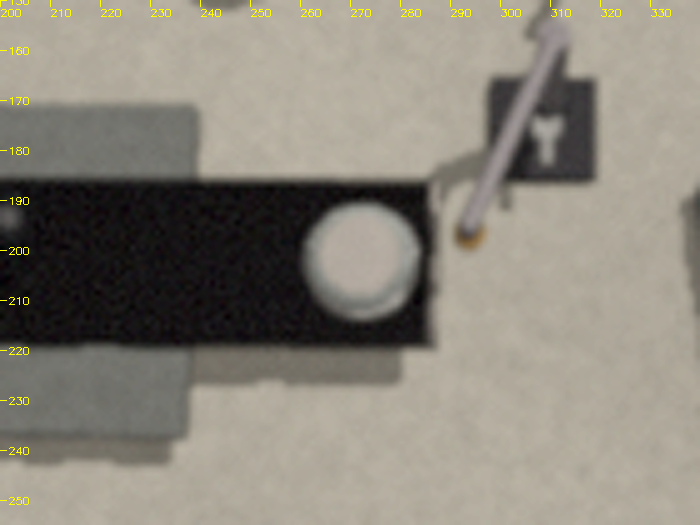

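```bash
python3 - <<'E'
from h import *
c=cam("top");s=cam("side")
print("nose",[ray(c,*p,.07).round(4) for p in[(286.3,187),(287.3,219.3)]],"side",ray(s,276.5,219.5,.07).round(4))
print("tip top",ray(c,308.6,183,.065).round(4),"tip side",ray(s,247.2,203,.065).round(4))
for n,cc,b in(("top",c,(296,164,322,190)),("side",s,(225,185,265,215))):
    crop(cc,*b,n+"tip.png")
E
```

```text
nose [array([ 0.6205, -0.0629,  0.07  ]), array([ 0.5344, -0.0671,  0.07  ])] side [ 0.5356 -0.0691  0.07  ]
tip top [ 0.6334 -0.1216  0.065 ] tip side [ 0.6343 -0.1276  0.065 ]
```

View pics/toptip.png

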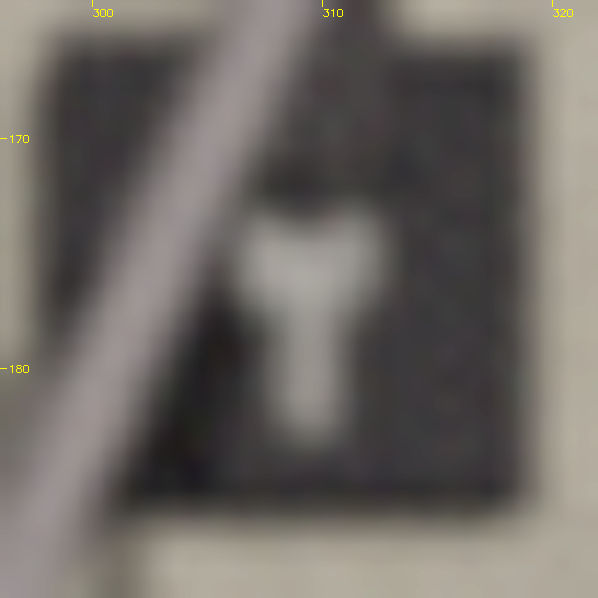

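View pics/sidetip.png

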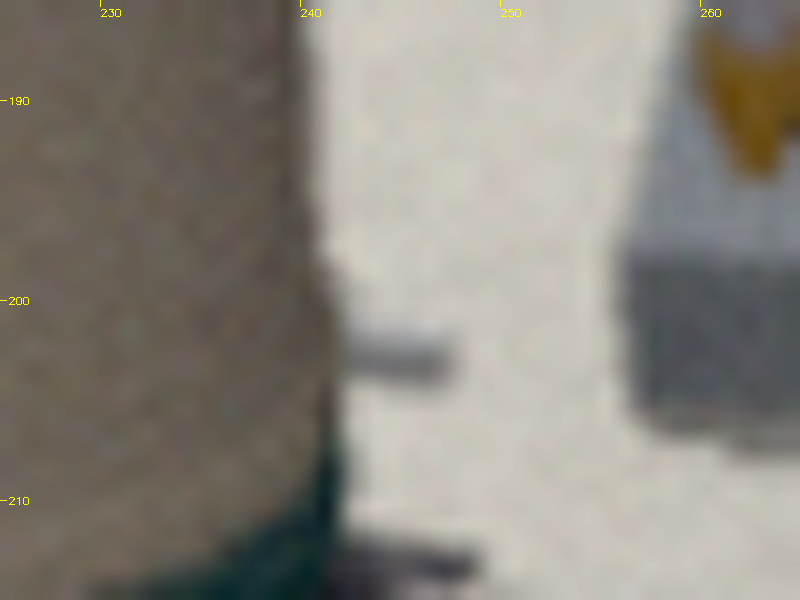

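```bash
python3 - <<'E'
from h import *
c=cam("top");crop(c,276,180,298,224,"tn.png")
for y in(195,205,215): print(y,c["color"][y,278:296].sum(1))
s=cam("side")
E
```

```text
195 [351 347 317 255 155  65  47  83 153 237 309 348 317 230 224 253 271 259]
205 [331 302 289 258 212 137  64 111 215 280 317 350 358 355 364 366 364 360]
215 [ 41  60  37  49  43  52  76 152 237 304 350 360 360 360 360 360 363 358]
```

View pics/tn.png

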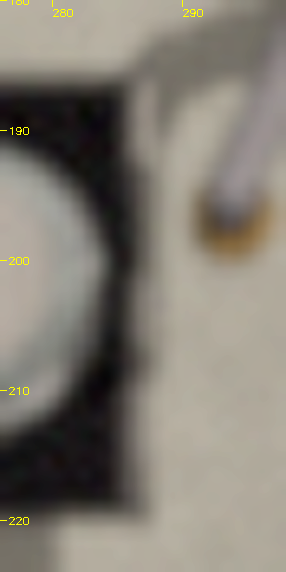

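Same-camera differences to the tip are 56–58 mm. I'll move 50 mm and then look again.

```bash
python3 -m creep '[{"fingers":1,"x":0.0001,"y":-0.005,"z":0,"ax":0,"ay":0,"az":0},{"fingers":1,"x":0.0001,"y":-0.0075,"z":0,"ax":0,"ay":0,"az":0},{"fingers":1,"x":0.0001,"y":-0.01,"z":0,"ax":0,"ay":0,"az":0},{"fingers":1,"x":0.0001,"y":-0.01,"z":0,"ax":0,"ay":0,"az":0},{"fingers":1,"x":0.0001,"y":-0.0075,"z":0,"ax":0,"ay":0,"az":0},{"fingers":1,"x":0.0001,"y":-0.005,"z":0,"ax":0,"ay":0,"az":0},{"fingers":1,"x":0,"y":-0.005,"z":0,"ax":0,"ay":0,"az":0},{"fingers":1,"x":0,"y":0,"z":0,"ax":0,"ay":0,"az":0},{"fingers":1,"x":0,"y":0,"z":0,"ax":0,"ay":0,"az":0}]'
python3 - <<'E'
from h import *
c=cam("side");crop(c,200,150,320,240,"s14.png")
c=cam("top");crop(c,280,150,330,230,"t14.png")
print(r.observe()["wrist_torque"])
E
```

```text
t: 16.15
tool_pos: [0.5789, 0.1417, 0.0933]
tool_rot: [3.137, -0.005, 1.578]
force: [1.2, 5.7, 7.0]
width: 0.151
[ 0.6880744   0.16224234 -0.08985142]
```

View pics/s14.png

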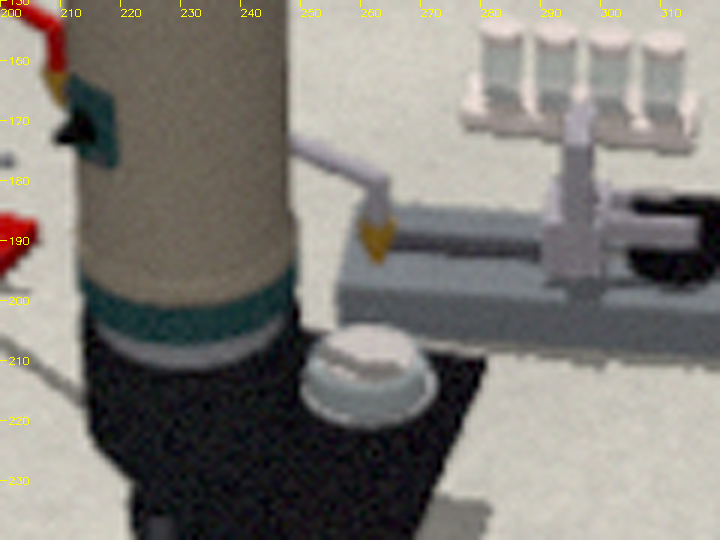

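View pics/t14.png

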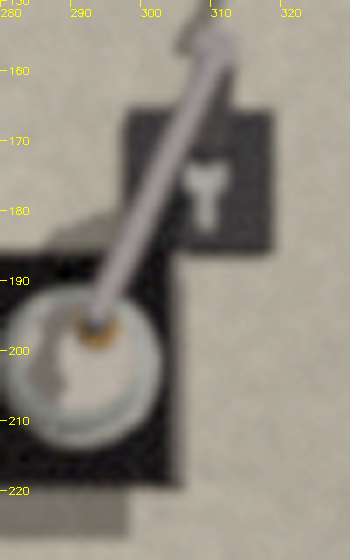

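```bash
python3 - <<'E'
from h import *
c=cam("top");s=cam("side")
im=c["color"].sum(2)
for y in(188,191,205,212,216,218): print(y,im[y,300:314])
for y in (179,181,182,183): print(y,im[y,303:315])
print("nose",[ray(c,*p,.07).round(4) for p in[(305.4,188),(305.4,218.3)]],"side",ray(s,280.2,209.3,.07).round(4))
print("tip",ray(c,308.9,182,.065).round(4),"side",ray(s,246.6,202.6,.065).round(4))
crop(c,294,178,314,222,"tn2.png")
crop(s,255,195,295,225,"sn2.png")
E
```

```text
188 [ 68  29  57  87 161 265 324 347 349 360 362 361 352 358]
191 [ 18  47  40  75 153 226 298 351 358 365 367 368 368 357]
205 [330 302 194  99 148 224 298 355 365 366 365 361 362 358]
212 [ 41  44  52  79 158 225 295 351 365 366 368 367 357 351]
216 [ 59  58  44  76 148 227 290 341 352 346 351 356 355 348]
218 [ 87  75  65  77 146 206 284 352 363 353 354 357 355 357]
179 [166  86  75 100 170 269 317 261 165 130 133 125]
181 [106  73  89 126 177 264 308 262 164 121 135 138]
182 [ 79  85 106 125 158 221 251 221 149 130 139 136]
183 [ 85  82 104 131 138 162 180 160 137 130 140 133]
nose [array([ 0.6184, -0.1131,  0.07  ]), array([ 0.5377, -0.1139,  0.07  ])] side [ 0.5376 -0.1163  0.07  ]
tip [ 0.6361 -0.1224  0.065 ] side [ 0.6365 -0.129   0.065 ]
```

View pics/tn2.png

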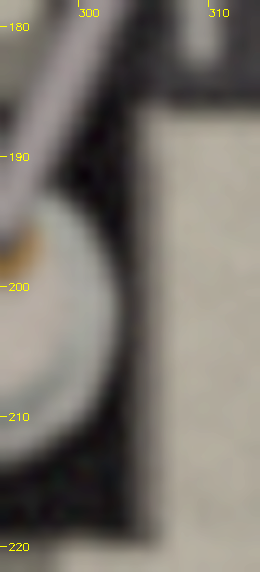

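View pics/sn2.png

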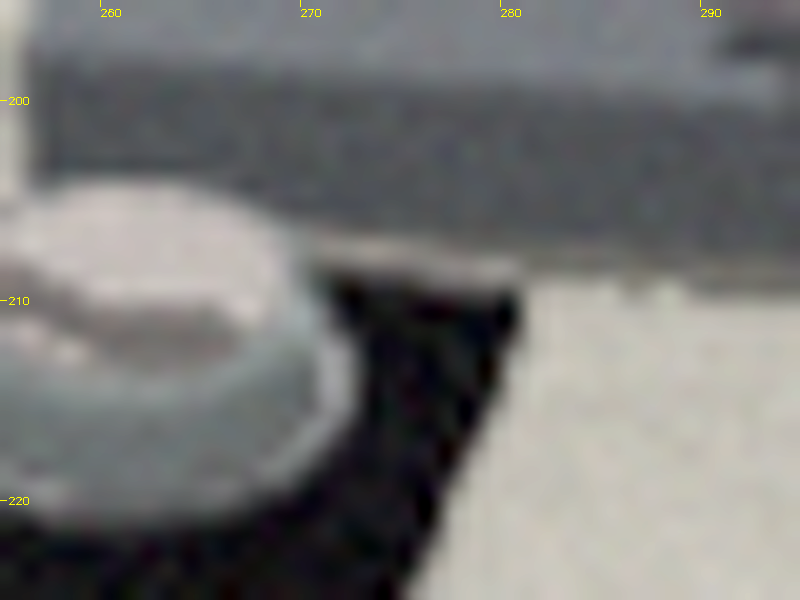

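```bash
python3 - <<'E'
from h import *
c=cam("top");s=cam("side")
for p in((280.4,209),(280.4,208.2),(280.4,207.5)): print("side nose",ray(s,*p,.07).round(4))
for p in((246.6,202),(246.6,202.6),(246.6,203.2)): print("side tip",ray(s,*p,.065).round(4))
for p in(305.5,306,306.5): print("top nose",ray(c,p,205,.07).round(4))
for p in [(.57,.193-.13,.06)]: print(proj(c,p))
im=s["color"].sum(2)
print(im[198:208,241:250]); print(im[203:214,272:284])
E
```

```text
side nose [ 0.5375 -0.1178  0.07  ]
side nose [ 0.5384 -0.1214  0.07  ]
side nose [ 0.5392 -0.1246  0.07  ]
side tip [ 0.6374 -0.1318  0.065 ]
side tip [ 0.6365 -0.129   0.065 ]
side tip [ 0.6356 -0.1262  0.065 ]
top nose [ 0.5729 -0.1138  0.07  ]
top nose [ 0.5729 -0.1152  0.07  ]
top nose [ 0.5729 -0.1165  0.07  ]
(np.float64(238.47371054730223), np.float64(205.83898572968556))
[[172 157 122 100  99  80  81 124 323]
 [121 108 106  82  97  87  74 100 257]
 [ 92  81 105  81  85  84  64  42 151]
 [ 87  91  97  92  79  88  62  39  74]
 [ 81  83  90  85  85 118  95  55  38]
 [ 83  92  82 103 142 151  92  54  50]
 [ 82  88 113 152 182 135  65  33  48]
 [141 161 180 189 152  99  49  44  60]
 [194 194 185 169  95  49  21  53  36]
 [211 207 167  95  33  59  26  51  51]]
[[180 186 181 183 173 177 175 191 183 183 176 175]
 [175 176 174 181 188 177 167 179 165 186 184 172]
 [182 183 185 179 180 170 184 180 180 180 182 185]
 [213 205 208 201 190 196 189 184 173 180 175 188]
 [306 320 310 285 266 251 230 227 227 235 230 225]
 [191 211 220 226 268 289 304 322 299 253 248 246]
 [ 30  53  67 105 138 179 191 198 185 300 370 375]
 [ 39  59  40  37  30  41  49  39  56 332 410 402]
 [110  32  13  43  33  50  22  51  78 327 405 399]
 [217  53  33  49  21  20  50  22 217 357 411 413]
 [263  41  59  51  52  18  26  31 308 398 418 421]]
```

Both cameras put the nose 5–7 mm short, so I'll move 6.5 mm more.

```bash
python3 -m creep '[{"fingers":1,"x":0,"y":-0.0035,"z":0,"ax":0,"ay":0,"az":0},{"fingers":1,"x":0,"y":-0.003,"z":0,"ax":0,"ay":0,"az":0},{"fingers":1,"x":0,"y":0,"z":0,"ax":0,"ay":0,"az":0},{"fingers":1,"x":0,"y":0,"z":0,"ax":0,"ay":0,"az":0},{"fingers":1,"x":0,"y":0,"z":0,"ax":0,"ay":0,"az":0},{"fingers":1,"x":0,"y":0,"z":0,"ax":0,"ay":0,"az":0}]'
python3 - <<'E'
from h import *
c=cam("top");s=cam("side")
im=c["color"].sum(2)
for y in(188,200,212,216): print(y,im[y,302:314])
for y in (179,181): print(y,im[y,302:314])
print(s["color"].sum(2)[202:212,274:286])
crop(c,280,150,330,230,"t15.png");crop(s,200,150,320,240,"s15.png")
o=r.observe();print(o["wrist_torque"],o["tool_pos"],o["tool_rot"],o["qvel"].round(3))
E
```

```text
t: 17.2
tool_pos: [0.579, 0.1357, 0.0934]
tool_rot: [3.137, -0.005, 1.578]
force: [-0.1, 6.5, 7.3]
width: 0.153
188 [ 32  47  48  62 150 268 330 331 357 361 354 357]
200 [338 346 298 168 145 268 327 330 352 358 358 360]
212 [ 50  44  44  62 129 222 287 329 355 366 361 352]
216 [ 54  47  46  60 123 216 277 310 347 361 354 354]
179 [262 167  94  73 106 174 273 314 265 165 126 128]
181 [178  97  77  92 119 181 262 304 257 168 129 125]
[[182 186 178 184 186 182 177 185 179 190 176 175]
 [189 187 181 181 178 188 179 174 189 183 182 173]
 [183 187 170 178 190 187 183 178 170 181 181 182]
 [182 184 176 181 173 178 180 177 183 173 173 178]
 [288 280 240 217 210 191 184 191 187 182 182 187]
 [181 196 175 190 257 280 286 251 232 230 237 230]
 [ 72  53  89  90 158 182 192 183 221 249 246 245]
 [ 56  47  38  38  47  33  46 153 314 370 362 369]
 [ 58  37  52  31  28  32  52 223 367 403 397 406]
 [ 45  23  36  26  57  33  78 311 397 402 403 395]]
[ 0.91118361  0.08567281 -0.06390065] [0.57896974 0.13563577 0.09334179] [ 3.13693413 -0.00530572  1.5777365 ] [-0.001  0.002  0.001  0.    -0.002  0.001]
```

View pics/t15.png

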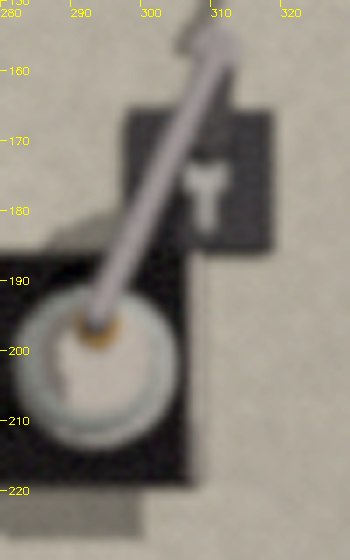

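View pics/s15.png

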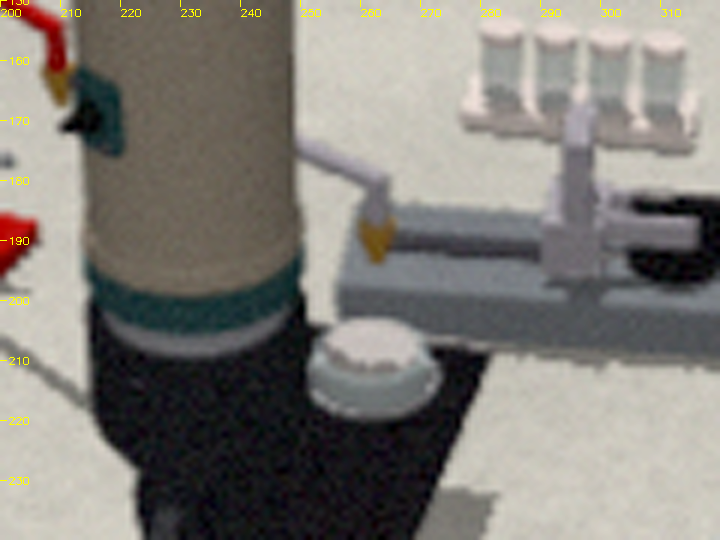

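In the top view the nose edge is at column ~308.8 and the tip at ~308.9. The side view and the arm pose agree to within about 2 mm. I'll hold briefly, then hand in.

```bash
python3 -m creep '[{"fingers":1,"x":0,"y":0,"z":0,"ax":0,"ay":0,"az":0},{"fingers":1,"x":0,"y":0,"z":0,"ax":0,"ay":0,"az":0},{"fingers":1,"x":0,"y":0,"z":0,"ax":0,"ay":0,"az":0},{"fingers":1,"x":0,"y":0,"z":0,"ax":0,"ay":0,"az":0}]'
python3 -c "
from workcell import r
print(r.hand_in()); print(r.observe()['tool_pos'])"
```

```text
t: 17.8
tool_pos: [0.579, 0.1356, 0.0934]
tool_rot: [3.137, -0.005, 1.578]
force: [-0.4, 6.3, 7.5]
width: 0.155
the job is handed in; nothing more can be done
None
the job is handed in; nothing more can be done
```

I did all three steps in order and handed the job in at about 18 s of the 54 s, with the arm still holding the plank by its fin.

- **Knob:** I gripped the bar and turned it about 50°. The white line then read about 7–8° in the picture, against 8.5° for the block's axis (the tool stood at 8.3°). It still looked aligned after the lock was home.
- **Lock:** I slid it about 77 mm until it hit its stop, where the tool stopped advancing and the force rose to about 14 N. The pictures show the tines on both sides of the bar.
- **Plank:** I slid it about 158 mm without lifting it.
    - **Position:** The top camera puts the nose within about 1 mm of the pointer tip. The side camera puts it about 1.5 mm past, and the arm pose agrees within about 2 mm. The two cameras differ by several mm in absolute position, so I trusted differences within one camera. Sideways it is about 2 mm off the centre line.
    - **Level and hold:** I judged level from the tool's tilt of about 0.005 rad and did not measure it separately. The tool was still and pressed down lightly, at about 7 N.

My first move command was refused because every row needs all its keys; nothing moved. I did not touch the dropper bottle, vial rack or petri dish, but I did not measure their positions again at the end.

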